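Set the dispensing head to the conical flask and open the supply

ROBOT

A 7-joint arm with a two-finger parallel gripper is mounted at the origin on the work surface; the furniture and walls round the work are solid. World frame = base frame: x ahead of the robot, y to its left, z up, the work surface at z = 0. Lengths are in m, angles in rad, forces in N, time in s.
With the tool pointing down it reaches from about 0.4 to 0.85 m from the base axis. Payload 10.4 kg.
Tool frame: the origin (TCP) lies at the very end of the fingers, on their centre line; the grasp point (between the pads) lies 19 mm behind it; z points along the fingers, y is the line along which they close (so a half turn about z gives the same grasp; the last joint's range is limited). The gripper opens to 85 mm and grips with 20 to 120 N. Pads are 22 mm wide; open, the fingers measure 114 mm over their backs; the gripper's body (76 mm by 85 mm) begins 54 mm behind the grasp point. The pads swing forward as they close: fully open they stand 13 mm farther back than shut.
Start: joints at [1.162, 0.332, -0.065, 1.46, 0.022, 1.35, -0.088], TCP at [0.235, -0.579, 0.231] pointing down, gripper open.
Joint ranges: [-2.6, 2.6], [-0.5, 2.12], [-1.47, 1.34], [0.16, 2.42], [-1.27, 4.41], [0.06, 2.06], [-2.6, 2.6]. Speed limits (rad/s): [2.22, 2.22, 2.79, 2.79, 3.14, 3.14, 3.14].

INTERFACE

Orientations are given as a unit quaternion [x, y, z, w].
In Python, from station import env gives the robot as it stands.
- The arm moves only by the tool arm_command, never from a script. Its argument "steps" is text: rows parted by semicolons, each of 7 numbers parted by spaces: the closure, from -1 (fully open) to 1 (shut), then the shift along the tool's x, y, z normalised to -1 to 1, where 1 is 0.08 m, then the turn, a rotation vector about the tool's x, y, z normalised to -1 to 1, where 1 is 120 degrees. In form: gripper x y z wx wy wz; .... A call has 1 to 20 rows; each row is the pose to reach, as a shift and turn from the pose commanded when the call began, along the tool's axes at that moment; what a row does not reach only later rows make up. A row lasts 1/12 s, in which the tool goes at most 41.7 mm and 7.16 degrees, less where a joint would pass 70% of its speed; a pose out of reach is approached as far as the arm can. A call with a number of a shift or a turn outside -1 to 1 is refused whole. A call with a gripper value outside its range is refused whole. The fingers move at their own pace and stop on an object; "newtons" is the grip in N (left out, the last holds). Time passes only in rows, so rows that repeat a pose let the fingers close. It gives the time, the measured TCP pose, the force, the opening and the grip force at its end, in the units of the state.
- env.read_state(): the state, without advancing time (a new reading comes with each control period).
- env.capture(name): name is "side" or "top" or "wrist"; returns a dict with "pixels" (480x640x3 uint8, red, green, blue), "fovy" (degrees; the focal length in pixels is half the picture's height over the tangent of half this angle, whatever the lens; pixels are square), "cx", "cy" (the principal point, pixels), "pose" (4x4, takes a point from camera to world coordinates). Camera axes: x right, y down, z forward; pixel columns grow to the right and rows downward; lengths in m; the calibration is good to about 2 mm. A picture is of the moment at which its call begins. There is no depth.
- env.job_done(): hands the job in; it is judged then, once.
The state is a dict: "clock": time; "q": joint angles; "qvel": joint speeds; "effort": joint torques, N m; "tcp_pos": TCP position; "tcp_rot": TCP orientation; "ft_force": force on the tool from outside, world axes, zero at the start; "moment": the same for the moment, N m; "width": finger opening in m; "grip_force": force on a finger pad.
Only numpy, scipy, OpenCV 4.12 (cv2) and the standard library are available. Lean on these libraries where they do the work, as an engineer would, in place of code of your own. Each camera call takes 0.05 s, during which the arm holds its last target. There are 200 camera calls.

TASK

On the dispensing head, push the long selector arm round with a finger until it points squarely at the spout above the conical flask. Only then push the supply lever fully open, so that it lies in line over its pipe. Push both arms without gripping them, and leave the flask and the beakers standing where they are.

Things in the scene. Friction and masses are not known exactly. Their poses are not given: they have to be found in the camera images.
- dispenser: metal dispensing head, fixed. Origin: at worktop height on the axis of its column and selector; z up. Hub 68 mm across, top at z = 195 mm. Four level spouts (tube top z = 182 mm) at -130, -80, -30, +20 degrees from its +x (counter-clockwise positive), bent down at radius 145 mm, one vessel under each. Inlet pipe from the hub along +y to a riser at y = 258 mm. All but the two arms lies below z = 201 mm.
- selector (a joint): selector: dark steel bar on the hub, turning about the dispenser's z axis. 12 mm wide, reaches 105 mm from the axis, z = 199 to 219 mm; cap on the axis 44 mm across, top z = 225 mm. Rad: 0 = points along the dispenser's +x, counter-clockwise from above positive, so it equals the angle of the spout pointed at. Stops at -2.5 and 3.05; starts at 1.3 to 2.9. Friction 0.2 N m, no spring.
- selector_tip (a point): the outer tip of the selector arm, half-way up the bar (z = 209 mm); its x axis points outward along the arm, z up
- supply (a joint): supply lever on the inlet pipe's brass stopcock; vertical axis at x = 0, y = 170 mm of the dispenser. Bar 12 mm wide, reaches 85 mm from the axis, z = 199 to 219 mm; cap 28 mm across, top z = 225 mm. Rad: 0 = closed, crosswise along the dispenser's +x; 1.571 = fully open at its stop, along +y, in line over the pipe. Opens counter-clockwise from above; starts at 0 to 0.15. Friction 0.2 N m, no spring.
- supply_tip (a point): the outer tip of the supply lever, half-way up the bar (z = 209 mm); its x axis points outward along the lever, z up
- flask: the conical flask (narrow neck, wide foot), 85 mm across, 140 mm high, glass, clear, loose, standing under one spout. Origin: centre of its underside, on the work surface; z up.
- beaker_large: largest beaker, 86 mm across, 105 mm high, glass, clear, loose, standing under one spout. Origin: centre of its underside, on the work surface; z up.
- beaker_middle: middle beaker, 81 mm across, 95 mm high, glass, clear, loose, standing under one spout. Origin: centre of its underside, on the work surface; z up.
- beaker_small: smallest beaker, 65 mm across, 75 mm high, glass, clear, loose, standing under one spout. Origin: centre of its underside, on the work surface; z up.

How it is judged:
On the way, in this order (a step that is already met when the one before it is completed fails the run):
1. the selector arm points at the spout over the conical flask, supply still closed (y of flask in the frame of selector_tip between -0.0175 and 0.0175 m and x of flask in the frame of selector_tip above 0 m and value of joint supply below 0.35 rad), for 0.2 s.
2. the supply lever is fully open (y of flask in the frame of selector_tip between -0.0175 and 0.0175 m and x of flask in the frame of selector_tip above 0 m and value of joint supply above 1.4 rad), for 0.2 s.
At the end, for the whole second after the job is handed in: the selector arm points at the conical flask to within 17.5 mm sideways at the flask (7 degrees), the supply lever is open beyond 1.40 rad (within 10 degrees of its stop), both at rest; flask and beakers upright and within 20 mm of where they stood (all of step 2 and velocity of joint selector between -0.05 and 0.05 rad/s and velocity of joint supply between -0.05 and 0.05 rad/s and not (distance of any of flask, beaker_large, beaker_middle, beaker_small from where it was at the start of the episode above 0.02 m or angle between any of flask, beaker_large, beaker_middle, beaker_small's own z axis and vertical above 0.2 rad)); the robot touches nothing.
It fails at once if the supply lever was opened (beyond 0.35 rad) while the selector did not point at the conical flask (value of joint supply above 0.35 rad and not (y of flask in the frame of selector_tip between -0.0175 and 0.0175 m and x of flask in the frame of selector_tip above 0 m)).
It fails at once if the flask or a beaker was moved by more than 20 mm, lifted or tipped (distance of any of flask, beaker_large, beaker_middle, beaker_small from where it was at the start of the episode above 0.02 m or angle between any of flask, beaker_large, beaker_middle, beaker_small's own z axis and vertical above 0.2 rad).
It fails at once if an arm was gripped between the fingers in place of being pushed ((contact force between the fingers and dispenser above 0.2 N and y of the grasp point in the frame of selector_tip between -0.009 and 0.009 m and x of the grasp point in the frame of selector_tip between -0.083 and 0.01 m and z of the grasp point in the frame of selector_tip between -0.03 and 0.025 m) or (contact force between the fingers and dispenser above 0.2 N and y of the grasp point in the frame of supply_tip between -0.009 and 0.009 m and x of the grasp point in the frame of supply_tip between -0.07 and 0.01 m and z of the grasp point in the frame of supply_tip between -0.03 and 0.025 m)).
It also fails if it takes over 54 s, if anything falls off the work surface, if the arm or the gripper's body presses on something with over 40 N, if the wrist force passes 120 N, or if a joint passes its speed limit or range.

## Working session

There is one attempt and no reset: what is moved stays moved. The work goes in short steps, Python scripts to look and compute and a tool call to move; the robot and the scene stay as the last step left them, time stands still between calls to the robot, and variables do not carry over. Pictures are saved under pics/ and viewed, at most 10 in all, crops included, and the job is handed in when it is done.

Besides the shell and the picture viewer there is one more tool, called as name(argument=value, ...) on one line, values as JSON. arm_command: Moves the arm, as the interface text tells. Scaled input: -1 to 1 covers 0.08 m each way for a shift and 120 degrees each way for a turn. Its arguments: {"type":"object","properties":{"steps":{"type":"string"},"newtons":{"type":"number"}},"required":["steps"]}

```bash
mkdir -p pics; python3 - <<'E'
from station import env
import cv2,pickle
d={}
for n in("top","side"):
    c=env.capture(n);d[n]=c;cv2.imwrite(f"pics/{n}0.png",c["pixels"][:,:,::-1]);print(n,c["fovy"],c["cx"],c["cy"],c["pose"].round(3).tolist())
pickle.dump(d,open("c0.pkl","wb"))
s=env.read_state();print(s["tcp_pos"],s["tcp_rot"],s["clock"],s["width"])
E
```

```text
top 49.488723544641935 318.0314950622218 247.99707399032386 [[-0.024, -0.983, 0.182, 0.399], [-1.0, 0.027, 0.011, -0.025], [-0.015, -0.182, -0.983, 1.112], [0.0, 0.0, 0.0, 1.0]]
side 55.54582134546275 326.01737554394674 241.19823592409318 [[0.998, -0.013, 0.056, 0.518], [-0.054, -0.539, 0.841, -0.731], [0.019, -0.842, -0.538, 0.611], [0.0, 0.0, 0.0, 1.0]]
[ 0.23502995 -0.57873255  0.23056304] [ 9.81452389e-01  1.91704785e-01 -1.62899437e-04 -6.76333059e-04] 0.1 0.08537729593157406
```

View pics/top0.png

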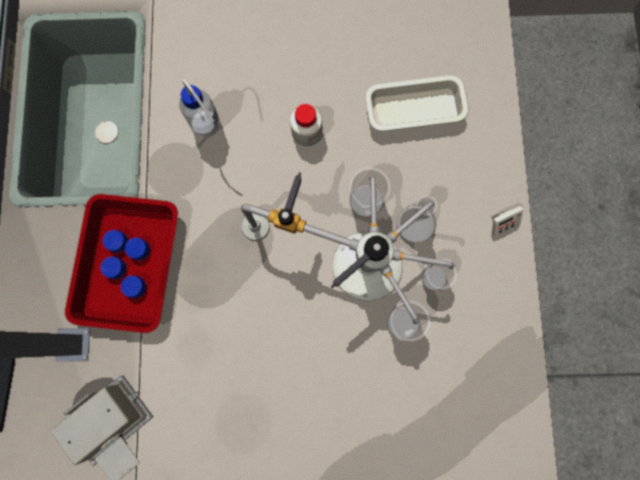

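View pics/side0.png

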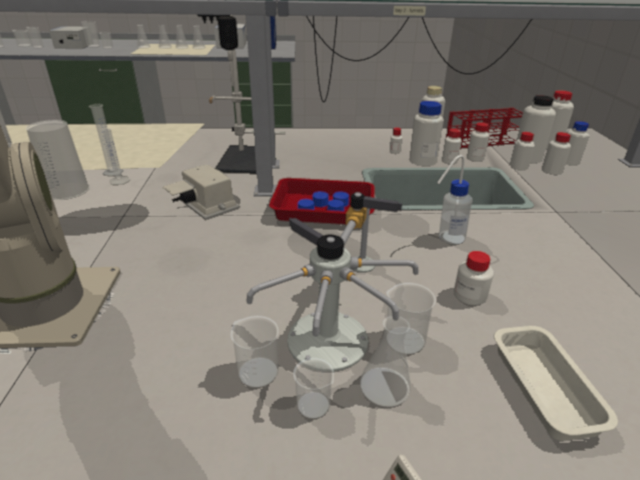

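The top view shows the selector cap at about (376,247) with its arm tip at (333,285), and the supply cap at (286,217) with its lever tip at (297,176). In the side view the conical flask is at (387,370). That puts it under the spout whose top-view tip is (433,205), probably the −30° spout.

```bash
cat > h.py <<'E'
import numpy as np,pickle
def ray(c,px,z):
    f=240/np.tan(np.radians(c["fovy"])/2);P=c["pose"]
    d=P[:3,:3]@[(px[0]-c["cx"])/f,(px[1]-c["cy"])/f,1];o=P[:3,3]
    return (o+d*(z-o[2])/d[2])[:2]
def proj(c,p):
    f=240/np.tan(np.radians(c["fovy"])/2);P=c["pose"]
    q=P[:3,:3].T@(np.array(p)-P[:3,3]);return np.array([q[0]/q[2]*f+c["cx"],q[1]/q[2]*f+c["cy"]])
E
python3 - <<'E'
from h import *
import cv2
d=pickle.load(open("c0.pkl","rb"));t=d["top"];s=d["side"]
A=ray(t,(376,247),.225);B=ray(t,(286,217),.225);print(A,B,np.linalg.norm(B-A),ray(s,(330,243),.225),ray(s,(358,200),.225))
u=(B-A)/np.linalg.norm(B-A);yaw=np.arctan2(u[1],u[0])-np.pi/2;print("yaw",np.degrees(yaw))
for n,a,b in(("sel",A,(333,285)),("sup",B,(297,176))):
    v=ray(t,b,.215)-a;print(n,np.linalg.norm(v),np.degrees(np.arctan2(v[1],v[0])-yaw)%360)
M=lambda r,a,z:[*(A+r*np.array([np.cos(a+yaw),np.sin(a+yaw)])),z]
im={n:cv2.resize(d[n]["pixels"][:,:,::-1],None,fx=2,fy=2) for n in d}
for a in(-130,-80,-30,20):
    for z in(0,.182):
        for n in d:
            p=proj(d[n],M(.145,np.radians(a),z))
            cv2.circle(im[n],tuple((2*p).astype(int)),4,(0,0,255) if z else (255,0,0),-1)
            if z:cv2.putText(im[n],str(a),tuple((2*p).astype(int)),0,.6,(0,0,0),2)
cv2.imwrite("pics/m.png",np.hstack([im["top"][280:740,540:940],im["side"][420:880,460:860]]))
E
```

```text
[ 0.56289902 -0.11602581] [0.62067011 0.03916647] 0.16559632783818948 [ 0.56341043 -0.13372349] [0.62383035 0.01069044]
yaw -20.418029599629715
sel 0.0988060799346588 149.98710173641797
sup 0.08037685117616969 5.949657030973002
```

View pics/m.png

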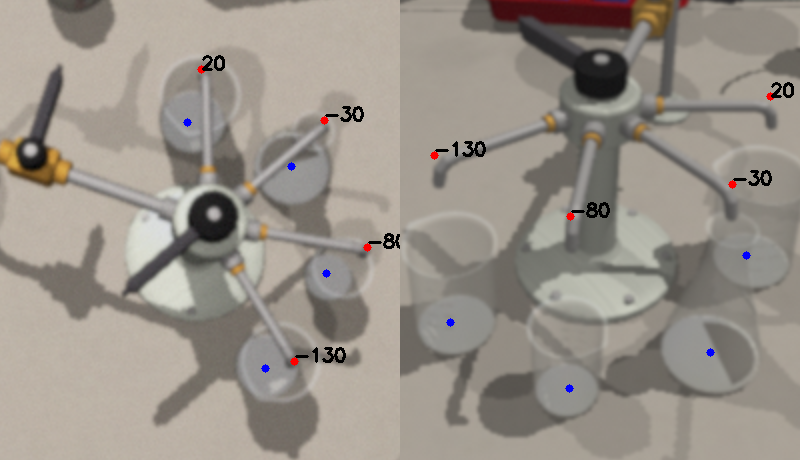

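The overlay shows the flask under the −30° spout. The top view fits well, but the side view is about 5 px off, so I'll fit the pose jointly and allow for lens distortion.

```bash
python3 - <<'E'
from h import *
from scipy.optimize import least_squares
d=pickle.load(open("c0.pkl","rb"))
def pr(c,p,k):
    f=240/np.tan(np.radians(c["fovy"])/2);P=c["pose"]
    q=P[:3,:3].T@(np.array(p)-P[:3,3]);u=q[:2]/q[2];u=u*(1+k*(u@u));return u*f+[c["cx"],c["cy"]]
# points: (r/axis spec, px)
obs={"top":[("c",376,247.5),("s",285.5,216.5),("st",333,286),("lt",299.5,174),(20,372.5,176),(-30,432,201),(-80,454,265),(-130,415,321)],
"side":[("c",330,240),("s",358,199),("lt",400,206),("st",291,224),(20,415,262),(-30,396,307.5),(-80,316,322),(-130,248.5,293)]}
def res(x,full=False):
    X,Y,w,a,b,k1,k2=x;R=np.array([[np.cos(w),-np.sin(w)],[np.sin(w),np.cos(w)]]);o=[]
    e=lambda r,t:r*np.array([np.cos(t),np.sin(t)])
    for n,k in(("top",k1),("side",k2)):
        for s,u,v in obs[n]:
            l,z={"c":((0,0),.225),"s":((0,.17),.225),"st":(e(.105,a),.214),"lt":(e(.085,b)+[0,.17],.214)}.get(s,(None,0))if isinstance(s,str)else(e(.147,np.radians(s)),.178)
            o.append(pr(d[n],[*(R@np.array(l)+[X,Y]),z],k)-[u,v])
    return np.array(o) if full else np.ravel(o)
r=least_squares(res,[.56,-.12,-.35,2.6,.1,0,0],loss="soft_l1")
print(r.x.round(4));print(res(r.x,True).round(1).tolist())
E
```

```text
[ 0.5634 -0.1212 -0.3611  2.6012  0.0762 -0.4278 -0.5399]
[[2.6, -0.8], [1.3, -1.0], [-0.6, -0.0], [0.5, -0.6], [0.6, -0.9], [0.7, 0.5], [-1.2, -1.4], [2.7, -1.4], [-0.5, -1.3], [-2.1, -5.3], [-0.6, -1.2], [-1.6, -4.6], [0.3, -0.3], [0.0, -1.7], [-0.6, 0.6], [-0.6, -2.1]]
```

```bash
python3 - <<'E'
from h import *
import cv2
d=pickle.load(open("c0.pkl","rb"))
a=cv2.resize(d["top"]["pixels"][160:310,270:400,::-1],None,fx=3,fy=3,interpolation=2)
b=cv2.resize(d["side"]["pixels"][180:330,280:412,::-1],None,fx=3,fy=3,interpolation=2)
im=np.hstack([a,b])
for i in range(0,450,30):cv2.putText(im,"-",(0,i+4),0,.4,(0,0,255))
cv2.imwrite("pics/z.png",im)
E
```

```text
(no output)
```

View pics/z.png

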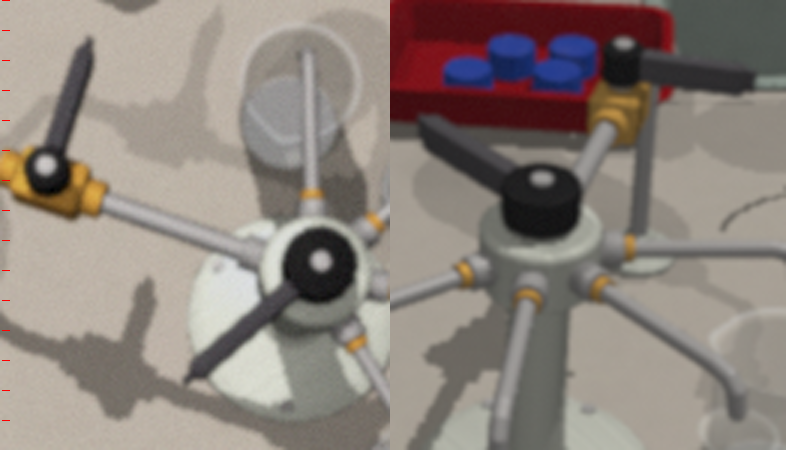

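The zoomed crop gives better pixels. In the side view the supply cap top is at (358.3,194.3). In the top view the tips are at (332.7,287) for the selector and (299.3,173.3) for the lever. I'll refit with these.

```bash
python3 - <<'E'
from h import *
from scipy.optimize import least_squares
d=pickle.load(open("c0.pkl","rb"))
def pr(c,p,k):
    f=240/np.tan(np.radians(c["fovy"])/2);P=c["pose"]
    q=P[:3,:3].T@(np.array(p)-P[:3,3]);u=q[:2]/q[2];u=u*(1+k*(u@u));return u*f+[c["cx"],c["cy"]]
obs={"top":[("c",376.7,247),("s",285,215),("st",332.7,287),("lt",299.3,173.3),(20,372.5,176),(-30,432,201),(-80,454,265),(-130,415,321)],
"side":[("c",330.7,240),("s",358.3,194.3),("lt",401.5,207),("st",291.8,224),(20,415,262),(-30,396,307.5),(-80,316,322),(-130,248.5,293)]}
def res(x,full=False):
    X,Y,w,a,b,k1,k2=x;R=np.array([[np.cos(w),-np.sin(w)],[np.sin(w),np.cos(w)]]);o=[]
    e=lambda r,t:r*np.array([np.cos(t),np.sin(t)])
    for n,k in(("top",k1),("side",k2)):
        for s,u,v in obs[n]:
            l,z={"c":((0,0),.225),"s":((0,.17),.225),"st":(e(.105,a),.209),"lt":(e(.085,b)+[0,.17],.209)}.get(s,(None,0))if isinstance(s,str)else(e(.147,np.radians(s)),.178)
            o.append(pr(d[n],[*(R@np.array(l)+[X,Y]),z],k)-[u,v])
    return np.array(o) if full else np.ravel(o)
for fix in(0,1):
    g=(lambda x:res(x)) if fix else (lambda x:res(np.r_[x[:5],0,0]))
    r=least_squares(g,[.56,-.12,-.35,2.6,.1,0,0],loss="soft_l1")
    print(r.x.round(4),r.cost);print(res(r.x,True).round(1).tolist())
E
```

```text
[ 0.5642 -0.1178 -0.3699  2.6349  0.0559  0.      0.    ] 21.937042860001345
[[0.3, -0.8], [0.1, -0.7], [-1.3, 0.1], [0.4, -0.5], [0.2, -2.3], [2.3, -0.6], [1.1, -0.5], [2.7, 0.4], [-0.8, -2.4], [-1.1, -1.6], [-0.3, -0.7], [-3.2, -2.7], [2.6, -0.6], [1.3, -1.2], [-1.2, 0.3], [-2.0, -2.8]]
[ 0.5642 -0.12   -0.3693  2.6272  0.0907 -0.3799 -0.4577] 15.946391899519927
[[1.3, -0.8], [1.4, -0.6], [-0.3, -0.3], [0.1, -0.3], [0.7, -1.4], [0.8, 0.4], [-1.4, -1.1], [1.8, -1.2], [-0.7, -1.7], [-1.3, -0.8], [-1.2, -0.3], [-2.7, -2.1], [1.1, -0.2], [0.2, -1.6], [-0.9, 0.2], [-0.6, -2.8]]
```

arm_command(steps="1 0 0 -0.4 0 0 0; 1 0.4 -0.35 -0.4 0 0 0; 1 0.88 -0.76 -0.4 0 0 0; 1 0.88 -0.76 -0.4 0 0 0")

```text
clock: 0.43
tcp_pos: [0.2819, -0.4912, 0.2638]
tcp_rot: [0.981, 0.195, 0.001, -0.0]
ft_force: [0.9, 0.8, 0.2]
width: 0.0387
grip_force: 0.0
```

arm_command(steps="1 0.44 -0.38 0 0 0 0; 1 0.88 -0.76 0 0 0 0; 1 0.88 -0.76 0 0 0 0")

```text
clock: 0.68
tcp_pos: [0.3237, -0.4076, 0.2634]
tcp_rot: [0.981, 0.195, 0.001, -0.001]
ft_force: [0.2, 0.5, -0.2]
width: 0.0007
grip_force: 0.0
```

arm_command(steps="1 0.44 -0.38 0 0 0 0; 1 0.88 -0.76 0 0 0 0; 1 0.88 -0.76 0 0 0 0")

```text
clock: 0.93
tcp_pos: [0.3656, -0.3246, 0.2634]
tcp_rot: [0.981, 0.195, 0.001, -0.001]
ft_force: [1.5, 0.1, -1.0]
width: -0.0001
grip_force: 0.0
```

arm_command(steps="1 0.44 -0.38 0 0 0 0; 1 0.88 -0.76 0 0 0 0; 1 0.88 -0.76 0 0 0 0")

```text
clock: 1.18
tcp_pos: [0.4075, -0.2416, 0.2635]
tcp_rot: [0.981, 0.195, 0.001, -0.001]
ft_force: [1.0, 1.3, -0.4]
width: -0.0001
grip_force: 0.0
```

arm_command(steps="1 0.44 -0.38 0 0 0 0; 1 0.88 -0.76 0 0 0 0; 1 0.88 -0.76 0 0 0 0; 1 0.88 -0.76 0 0 0 0; 1 0.88 -0.76 0 0 0 0")

```text
clock: 1.6
tcp_pos: [0.447, -0.1646, 0.2631]
tcp_rot: [0.981, 0.193, -0.0, -0.0]
ft_force: [-1.0, -1.9, 0.2]
width: -0.0
grip_force: 0.0
```

```bash
cat > plan.py <<'E'
from h import *
from scipy.spatial.transform import Rotation as R
from station import env
A=np.array([.564,-.119]);yaw=-.3695
S=A+.17*np.array([-np.sin(yaw),np.cos(yaw)])
e=lambda t:np.array([np.cos(t),np.sin(t)])
def show(pts,p0=None,z=None):
    s=env.read_state();p=np.array(s["tcp_pos"]) if p0 is None else p0
    M=R.from_quat(s["tcp_rot"]).as_matrix()
    print("; ".join("1 "+" ".join(f"{v:.2f}" for v in M.T@(np.array(q)-p)/.08)+" 0 0 0" for q in pts))
def bar(O,r,deg,d,z,sign=1):
    t=np.radians(deg)+yaw;return [*(O+r*e(t)+sign*d*e(t+np.pi/2)),z]
E
python3 - <<'E'
from plan import *
p=bar(A,.075,150.7,.036,.263);print(p)
show([p,[p[0],p[1],.207]])
q=np.array([*p[:2],.207])
for a,b in((140,85),(80,25),(20,-20)):
    P=[bar(A,.075,t,.022,.207) for t in range(a,b-1,-5)];show(P,q);q=np.array(P[-1]);print(q)
E
```

```text
[np.float64(0.48849782898773436), np.float64(-0.08406545874875987), 0.263]
1 0.86 -0.74 0.00 0 0 0; 1 0.86 -0.74 0.70 0 0 0
1 0.33 -0.14 -0.00 0 0 0; 1 0.41 -0.17 -0.00 0 0 0; 1 0.49 -0.19 -0.00 0 0 0; 1 0.57 -0.21 -0.00 0 0 0; 1 0.66 -0.21 -0.00 0 0 0; 1 0.74 -0.22 -0.00 0 0 0; 1 0.83 -0.21 -0.00 0 0 0; 1 0.91 -0.19 -0.00 0 0 0; 1 0.99 -0.17 -0.00 0 0 0; 1 1.08 -0.14 -0.00 0 0 0; 1 1.15 -0.11 -0.00 0 0 0; 1 1.23 -0.07 -0.00 0 0 0
[ 0.57733399 -0.04198569  0.207     ]
1 0.07 0.05 -0.00 0 0 0; 1 0.14 0.10 -0.00 0 0 0; 1 0.20 0.16 -0.00 0 0 0; 1 0.25 0.23 -0.00 0 0 0; 1 0.30 0.30 -0.00 0 0 0; 1 0.34 0.37 -0.00 0 0 0; 1 0.38 0.45 -0.00 0 0 0; 1 0.41 0.53 -0.00 0 0 0; 1 0.43 0.61 -0.00 0 0 0; 1 0.45 0.69 -0.00 0 0 0; 1 0.46 0.78 -0.00 0 0 0; 1 0.46 0.86 -0.00 0 0 0
[ 0.63736335 -0.09204042  0.207     ]
1 -0.01 0.08 -0.00 0 0 0; 1 -0.02 0.17 -0.00 0 0 0; 1 -0.04 0.25 -0.00 0 0 0; 1 -0.07 0.33 -0.00 0 0 0; 1 -0.11 0.41 -0.00 0 0 0; 1 -0.15 0.48 -0.00 0 0 0; 1 -0.20 0.55 0.00 0 0 0; 1 -0.25 0.62 0.00 0 0 0; 1 -0.31 0.68 0.00 0 0 0
[ 0.63493902 -0.15181242  0.207     ]
```

arm_command(steps="1 0.43 -0.37 0 0 0 0; 1 0.86 -0.74 0 0 0 0; 1 0.86 -0.74 0 0 0 0; 1 0.86 -0.74 0 0 0 0; 1 0.86 -0.74 0.35 0 0 0; 1 0.86 -0.74 0.7 0 0 0; 1 0.86 -0.74 0.7 0 0 0; 1 0.86 -0.74 0.7 0 0 0; 1 0.86 -0.74 0.7 0 0 0")

```text
clock: 2.35
tcp_pos: [0.4887, -0.0854, 0.2087]
tcp_rot: [0.982, 0.191, 0.0, 0.0]
ft_force: [0.3, -0.5, 0.4]
width: 0.0003
grip_force: 0.0
```

arm_command(steps="1 0.12 -0.05 0 0 0 0; 1 0.24 -0.1 0 0 0 0; 1 0.33 -0.14 0 0 0 0; 1 0.41 -0.17 0 0 0 0; 1 0.49 -0.19 0 0 0 0; 1 0.57 -0.21 0 0 0 0; 1 0.66 -0.21 0 0 0 0; 1 0.74 -0.22 0 0 0 0; 1 0.83 -0.21 0 0 0 0; 1 0.91 -0.19 0 0 0 0; 1 0.91 -0.19 0 0 0 0; 1 0.91 -0.19 0 0 0 0")

```text
clock: 3.35
tcp_pos: [0.5507, -0.0421, 0.2072]
tcp_rot: [0.981, 0.192, 0.0, -0.0]
ft_force: [-0.6, 0.1, -0.3]
width: -0.0002
grip_force: 0.0
```

```bash
python3 - <<'E'
from plan import *
import cv2
c=env.capture("side");cv2.imwrite("pics/s1.png",c["pixels"][100:400,150:550,::-1])
c=env.capture("top");cv2.imwrite("pics/t1.png",c["pixels"][:,:,::-1])
q=np.array(env.read_state()["tcp_pos"])
print(bar(A,.075,105,.022,.207))
for a,b in((100,45),(40,-10)):
    P=[bar(A,.075,t,.022,.207) for t in range(a,b-1,-5)];show(P,q);q=np.array(P[-1]);print(q)
E
```

```text
[np.float64(0.5501894095126842), np.float64(-0.042069722537926166), 0.207]
1 0.08 0.02 0.00 0 0 0; 1 0.16 0.05 0.01 0 0 0; 1 0.24 0.08 0.01 0 0 0; 1 0.31 0.12 0.01 0 0 0; 1 0.38 0.17 0.01 0 0 0; 1 0.45 0.23 0.01 0 0 0; 1 0.51 0.28 0.01 0 0 0; 1 0.57 0.35 0.01 0 0 0; 1 0.62 0.42 0.01 0 0 0; 1 0.66 0.49 0.01 0 0 0; 1 0.70 0.57 0.01 0 0 0; 1 0.73 0.65 0.01 0 0 0
[ 0.62371828 -0.06857454  0.207     ]
1 0.02 0.08 0.00 0 0 0; 1 0.04 0.17 -0.00 0 0 0; 1 0.05 0.25 -0.00 0 0 0; 1 0.05 0.34 -0.00 0 0 0; 1 0.04 0.42 -0.00 0 0 0; 1 0.03 0.51 -0.00 0 0 0; 1 0.01 0.59 -0.00 0 0 0; 1 -0.02 0.67 -0.00 0 0 0; 1 -0.06 0.75 -0.00 0 0 0; 1 -0.10 0.82 -0.00 0 0 0; 1 -0.15 0.89 -0.00 0 0 0
[ 0.63955912 -0.13899549  0.207     ]
```

View pics/s1.png

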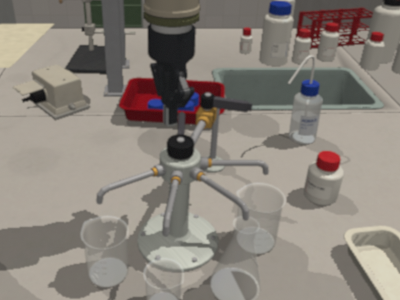

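The side view shows the selector now pointing back past the hub with the finger against it, and the vessels haven't moved. I'll keep pushing.

arm_command(steps="1 0.08 0.02 0 0 0 0; 1 0.16 0.05 0 0 0 0; 1 0.24 0.08 0 0 0 0; 1 0.31 0.12 0 0 0 0; 1 0.38 0.17 0 0 0 0; 1 0.45 0.23 0 0 0 0; 1 0.51 0.28 0 0 0 0; 1 0.57 0.35 0 0 0 0; 1 0.62 0.42 0 0 0 0; 1 0.66 0.49 0 0 0 0; 1 0.7 0.57 0 0 0 0; 1 0.73 0.65 0 0 0 0; 1 0.73 0.65 0 0 0 0")

```text
clock: 4.53
tcp_pos: [0.625, -0.0703, 0.2073]
tcp_rot: [0.982, 0.191, 0.001, 0.0]
ft_force: [0.7, 0.3, -0.4]
width: 0.0004
grip_force: 0.0
```

arm_command(steps="1 0.02 0.08 0 0 0 0; 1 0.04 0.17 0 0 0 0; 1 0.05 0.25 0 0 0 0; 1 0.05 0.34 0 0 0 0; 1 0.04 0.42 0 0 0 0; 1 0.03 0.51 0 0 0 0; 1 0.01 0.59 0 0 0 0; 1 -0.02 0.67 0 0 0 0; 1 -0.06 0.75 0 0 0 0; 1 -0.1 0.82 0 0 0 0; 1 -0.15 0.89 0 0 0 0; 1 -0.15 0.89 0 0 0 0; 1 -0.15 0.89 0 0 0 0")

```text
clock: 5.62
tcp_pos: [0.6394, -0.1407, 0.2075]
tcp_rot: [0.982, 0.191, 0.0, 0.001]
ft_force: [-0.1, 0.7, 0.3]
width: 0.0
grip_force: 0.0
```

```bash
python3 - <<'E'
from plan import *
import cv2
s=env.read_state();print(s["tcp_pos"])
im=[]
for n,x,y in(("top",270,140),("side",240,170)):
    c=env.capture(n);im.append(cv2.resize(c["pixels"][y:y+200,x:x+200,::-1],None,fx=2,fy=2,interpolation=2))
    for t in(-30,-20,-10):print(n,t,((proj(c,bar(A,.105,t,0,.209))-[x,y])*2).round()+[400*(n=="side"),0])
    print(((proj(c,[*A,.225])-[x,y])*2).round()+[400*(n=="side"),0])
cv2.imwrite("pics/t2.png",np.hstack(im))
show([bar(A,.075,t,.022,.207) for t in(-15,-20,-25,-30)])
E
```

```text
[ 0.63941703 -0.14072299  0.20745462]
top -30 [302. 141.]
top -20 [287. 127.]
top -10 [270. 116.]
[215. 213.]
side -30 [675. 213.]
side -20 [690. 202.]
side -10 [701. 190.]
[580. 136.]
1 -0.05 0.06 0.01 0 0 0; 1 -0.11 0.12 0.01 0 0 0; 1 -0.17 0.17 0.01 0 0 0; 1 -0.24 0.22 0.01 0 0 0
```

View pics/t2.png

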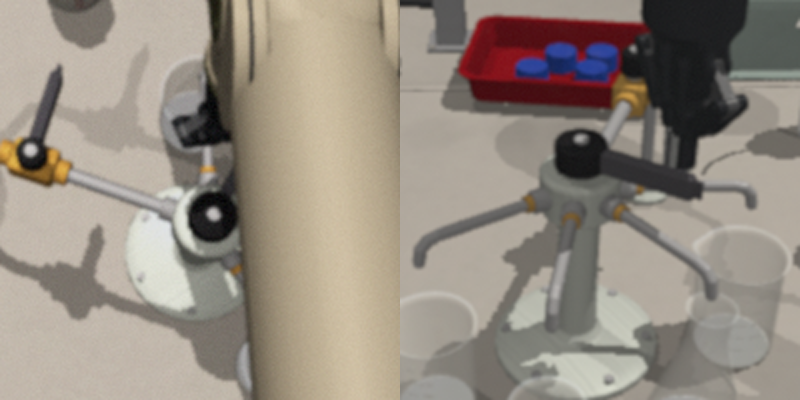

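In the side view the tip sits at about (700,187), which matches a −10° prediction at (701,190). I'll push on to about −28°, back off along +y, and check.

arm_command(steps="1 -0.02 0.03 0 0 0 0; 1 -0.05 0.06 0 0 0 0; 1 -0.08 0.09 0 0 0 0; 1 -0.11 0.12 0 0 0 0; 1 -0.14 0.15 0 0 0 0; 1 -0.17 0.17 0 0 0 0; 1 -0.2 0.19 0 0 0 0; 1 -0.22 0.21 0 0 0 0; 1 -0.22 0.21 0 0 0 0; 1 -0.22 0.21 0 0 0 0; 1 -0.22 0.21 0 0 0 0")

```text
clock: 6.63
tcp_pos: [0.6294, -0.1623, 0.2074]
tcp_rot: [0.982, 0.191, -0.0, 0.0]
ft_force: [0.3, -0.1, 0.0]
width: -0.0005
grip_force: 0.0
```

```bash
python3 - <<'E'
from plan import *
import cv2
s=env.read_state();print(s["tcp_pos"])
c=env.capture("side");x,y=270,170;im=cv2.resize(c["pixels"][y:y+200,x:x+200,::-1],None,fx=3,fy=3,interpolation=2)
for t in(-40,-35,-30,-25,-20):print(t,((proj(c,bar(A,.105,t,0,.209))-[x,y])*3).round())
print(((proj(c,[*A,.225])-[x,y])*3).round())
cv2.imwrite("pics/t3.png",im)
show([bar(A,.075,t,.022,.207) for t in(-30,-35)])
E
```

```text
[ 0.62944266 -0.16231974  0.20739159]
-40 [295. 332.]
-35 [310. 326.]
-30 [323. 319.]
-25 [335. 311.]
-20 [346. 303.]
[179. 204.]
1 -0.02 0.01 0.00 0 0 0; 1 -0.09 0.05 0.00 0 0 0
```

View pics/t3.png

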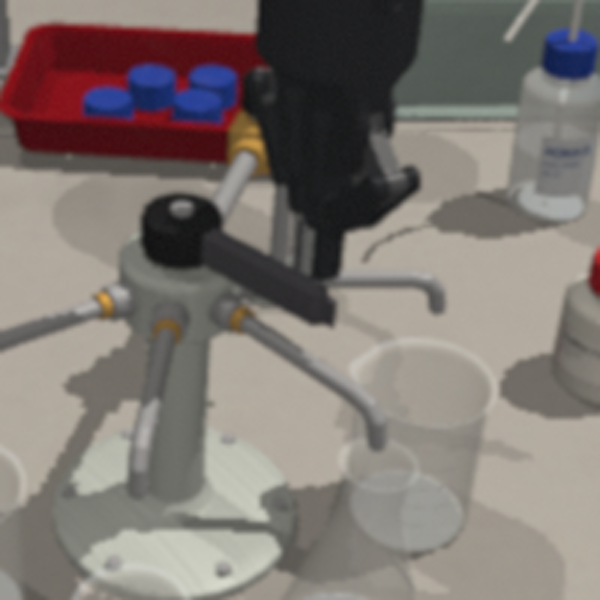

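The tip is at about (335,308), or −25°, so it needs about 4–5° more. After that I'll retreat.

arm_command(steps="1 -0.02 0.01 0 0 0 0; 1 -0.04 0.02 0 0 0 0; 1 -0.06 0.035 0 0 0 0; 1 -0.07 0.04 0 0 0 0; 1 -0.07 0.04 0 0 0 0; 1 -0.07 0.04 0 0 0 0; 1 -0.07 0.04 0 0 0 0; 1 0.2 -0.05 0 0 0 0; 1 0.5 -0.14 -0.1 0 0 0; 1 0.5 -0.14 -0.6 0 0 0; 1 0.5 -0.14 -0.6 0 0 0; 1 0.5 -0.14 -0.6 0 0 0")

```text
clock: 7.68
tcp_pos: [0.6635, -0.1365, 0.2578]
tcp_rot: [0.981, 0.192, 0.002, 0.001]
ft_force: [-0.6, 0.1, -0.8]
width: 0.0001
grip_force: 0.0
```

```bash
python3 - <<'E'
from plan import *
import cv2
s=env.read_state();print(s["tcp_pos"])
im=[]
for n,x,y in(("top",270,140),("side",270,170)):
    c=env.capture(n);im.append(cv2.resize(c["pixels"][y:y+200,x:x+200,::-1],None,fx=2,fy=2,interpolation=2))
    for t in(-40,-35,-30,-25,-20):print(n,t,((proj(c,bar(A,.105,t,0,.209))-[x,y])*2).round()+[400*(n=="side"),0])
    print(((proj(c,[*A,.225])-[x,y])*2).round()+[400*(n=="side"),0])
cv2.imwrite("pics/t4.png",np.hstack(im))
p=bar(S,.06,4,.036,.255,-1);print(p)
show([p,[p[0],p[1],.207]])
q=np.array([*p[:2],.207])
P=[bar(S,.06,t,.022,.207,-1) for t in range(10,91,5)];show(P,q)
E
```

```text
[ 0.66348056 -0.13647697  0.25778579]
top -40 [315. 157.]
top -35 [309. 149.]
top -30 [302. 141.]
top -25 [295. 134.]
top -20 [287. 127.]
[215. 213.]
side -40 [597. 222.]
side -35 [606. 217.]
side -30 [615. 213.]
side -25 [623. 208.]
side -20 [630. 202.]
[520. 136.]
[np.float64(0.6720931510131127), np.float64(-0.01258233796377451), 0.255]
1 0.70 -1.39 -0.00 0 0 0; 1 0.70 -1.39 0.60 0 0 0
1 0.18 -0.18 -0.00 0 0 0; 1 0.23 -0.23 -0.00 0 0 0; 1 0.28 -0.27 -0.00 0 0 0; 1 0.33 -0.33 -0.00 0 0 0; 1 0.37 -0.38 -0.00 0 0 0; 1 0.41 -0.44 -0.00 0 0 0; 1 0.44 -0.51 -0.00 0 0 0; 1 0.46 -0.57 -0.00 0 0 0; 1 0.48 -0.64 -0.00 0 0 0; 1 0.49 -0.71 -0.00 0 0 0; 1 0.50 -0.78 -0.00 0 0 0; 1 0.50 -0.85 -0.00 0 0 0; 1 0.50 -0.92 -0.00 0 0 0; 1 0.49 -0.98 -0.00 0 0 0; 1 0.47 -1.05 -0.00 0 0 0; 1 0.45 -1.12 -0.00 0 0 0; 1 0.42 -1.18 -0.00 0 0 0
```

View pics/t4.png

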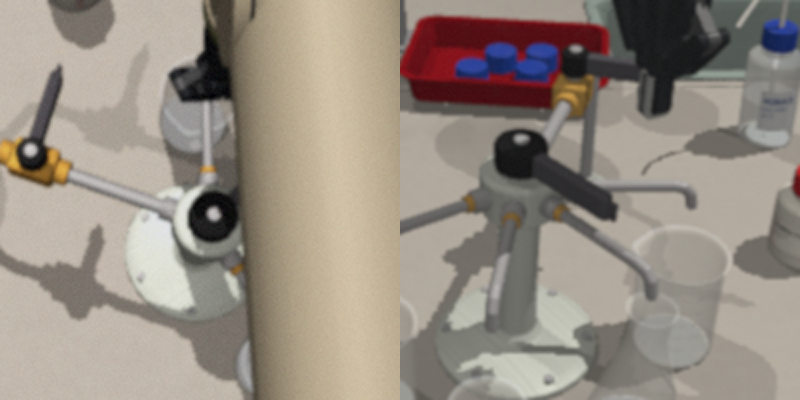

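The tip is now at about (617,209) in the side crop, close to −28°. I'll move to the start position for the lever, which should clear the selector from the arm's shadow in the top view, and measure numerically.

arm_command(steps="1 0.2 -0.4 0 0 0 0; 1 0.35 -0.7 0 0 0 0; 1 0.35 -0.7 0 0 0 0; 1 0.35 -0.7 0 0 0 0")

```text
clock: 8.12
tcp_pos: [0.6667, -0.0721, 0.2544]
tcp_rot: [0.981, 0.193, -0.001, -0.0]
ft_force: [-0.7, -0.5, -0.4]
width: 0.0002
grip_force: 0.0
```

arm_command(steps="1 0.2 -0.4 0 0 0 0; 1 0.35 -0.69 0 0 0 0; 1 0.35 -0.69 0 0 0 0; 1 0.35 -0.69 0 0 0 0; 1 0.35 -0.69 0 0 0 0")

```text
clock: 8.53
tcp_pos: [0.6722, -0.0141, 0.2546]
tcp_rot: [0.982, 0.191, -0.001, 0.001]
ft_force: [-0.3, -0.1, 0.4]
width: 0.0
grip_force: 0.0
```

```bash
python3 - <<'E'
from plan import *
import cv2
print(env.read_state()["tcp_pos"])
im=[]
for n,x,y in(("top",320,140),("side",270,170)):
    c=env.capture(n);pickle.dump(c,open(n+"5.pkl","wb"))
    im.append(cv2.resize(c["pixels"][y:y+200,x:x+200,::-1],None,fx=2,fy=2,interpolation=2))
    m=np.full((480,640),0,np.uint8)
    for r in np.linspace(.03,.1,9):
        for t in range(-55,0,2):cv2.circle(m,tuple(proj(c,bar(A,r,t,0,.214)).astype(int)),2,255,-1)
    dark=((c["pixels"].max(2)<75)&(m>0)); v,u=np.nonzero(dark);print(n,len(u))
    if len(u)>20:
        best=[]
        for t in np.arange(-45,-10,1.):
            k=np.zeros((480,640),np.uint8)
            cor=[proj(c,bar(A,r,t,0,z)+np.r_[s*.006*e(np.radians(t)+yaw+np.pi/2),0]) for r in(.03,.1) for z in(.199,.219) for s in(-1,1)]
            cv2.fillConvexPoly(k,cv2.convexHull(np.int32(np.round(cor))),1)
            best.append(((dark&(k>0)).sum()/(dark|((k>0)&(m>0))).sum(),t))
        print(sorted(best)[-5:])
cv2.imwrite("pics/t5.png",np.hstack(im))
E
```

```text
[ 0.67220222 -0.01411331  0.25464989]
top 105
[(np.float64(0.3367003367003367), np.float64(-28.0)), (np.float64(0.3448275862068966), np.float64(-32.0)), (np.float64(0.3583617747440273), np.float64(-31.0)), (np.float64(0.3595890410958904), np.float64(-30.0)), (np.float64(0.3633217993079585), np.float64(-29.0))]
side 427
[(np.float64(0.6114649681528662), np.float64(-31.0)), (np.float64(0.6205787781350482), np.float64(-35.0)), (np.float64(0.6241830065359477), np.float64(-34.0)), (np.float64(0.6304700162074555), np.float64(-32.0)), (np.float64(0.6339869281045751), np.float64(-33.0))]
```

View pics/t5.png

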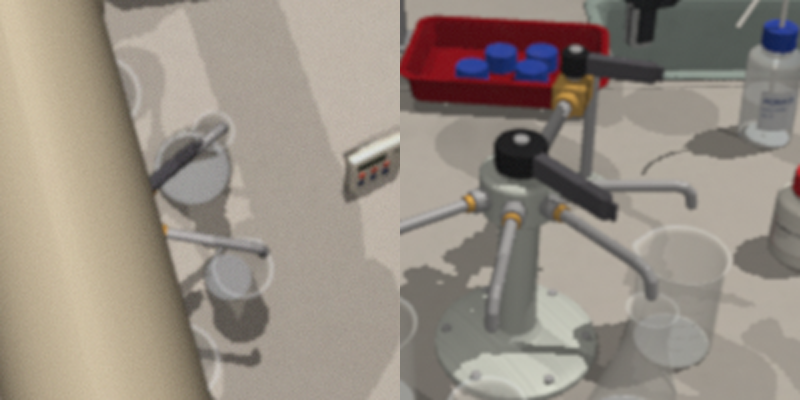

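In the top view the selector lies right along the flask spout, from (155,183) to (200,147), with the spout end at (222,128). The fit gives −29°. Next I'll lower the finger and push the lever.

arm_command(steps="1 0 0 0.3 0 0 0; 1 0 0 0.6 0 0 0; 1 0 0 0.6 0 0 0; 1 0 0 0.6 0 0 0; 1 0 0 0.6 0 0 0")

```text
clock: 9.05
tcp_pos: [0.6728, -0.0129, 0.2087]
tcp_rot: [0.982, 0.191, 0.001, 0.0]
ft_force: [0.2, 0.4, 0.8]
width: -0.0005
grip_force: 0.0
```

arm_command(steps="1 0.06 -0.06 0 0 0 0; 1 0.12 -0.12 0 0 0 0; 1 0.18 -0.18 0 0 0 0; 1 0.23 -0.23 0 0 0 0; 1 0.28 -0.27 0 0 0 0; 1 0.33 -0.33 0 0 0 0; 1 0.37 -0.38 0 0 0 0; 1 0.41 -0.44 0 0 0 0; 1 0.44 -0.51 0 0 0 0; 1 0.46 -0.57 0 0 0 0; 1 0.48 -0.64 0 0 0 0; 1 0.49 -0.71 0 0 0 0; 1 0.5 -0.78 0 0 0 0; 1 0.5 -0.85 0 0 0 0; 1 0.5 -0.92 0 0 0 0; 1 0.49 -0.98 0 0 0 0; 1 0.49 -0.98 0 0 0 0; 1 0.49 -0.98 0 0 0 0")

```text
clock: 10.55
tcp_pos: [0.679, 0.0766, 0.2076]
tcp_rot: [0.981, 0.192, 0.0, -0.001]
ft_force: [0.3, -0.1, -0.6]
width: 0.0002
grip_force: 0.1
```

```bash
python3 - <<'E'
from plan import *
print(bar(S,.06,75,.022,.207,-1));show([bar(S,.06,t,.022,.207,-1) for t in (80,85,90,93,95)])
E
```

```text
[np.float64(0.6785667685863747), np.float64(0.07497777175389511), 0.207]
1 -0.03 -0.05 0.01 0 0 0; 1 -0.05 -0.12 0.01 0 0 0; 1 -0.08 -0.18 0.01 0 0 0; 1 -0.10 -0.22 0.01 0 0 0; 1 -0.11 -0.24 0.01 0 0 0
```

arm_command(steps="1 -0.03 -0.05 0 0 0 0; 1 -0.04 -0.08 0 0 0 0; 1 -0.05 -0.12 0 0 0 0; 1 -0.07 -0.15 0 0 0 0; 1 -0.08 -0.18 0 0 0 0; 1 -0.08 -0.18 0 0 0 0; 1 -0.08 -0.18 0 0 0 0")

```text
clock: 11.13
tcp_pos: [0.6676, 0.0864, 0.2073]
tcp_rot: [0.981, 0.192, -0.0, -0.0]
ft_force: [0.3, -2.3, 0.0]
width: 0.0001
grip_force: 0.7
```

arm_command(steps="1 -0.01 -0.02 0 0 0 0; 1 -0.02 -0.04 0 0 0 0; 1 -0.02 -0.04 0 0 0 0; 1 -0.02 -0.04 0 0 0 0")

```text
clock: 11.47
tcp_pos: [0.6651, 0.0887, 0.2073]
tcp_rot: [0.981, 0.192, -0.0, -0.0]
ft_force: [0.7, -2.0, -0.8]
width: -0.0002
grip_force: 1.1
```

arm_command(steps="1 -0.02 -0.02 0 0 0 0; 1 -0.04 -0.04 0 0 0 0; 1 -0.04 -0.04 0 0 0 0; 1 -0.04 -0.04 0 0 0 0")

```text
clock: 11.8
tcp_pos: [0.6634, 0.0891, 0.2077]
tcp_rot: [0.982, 0.191, 0.003, 0.001]
ft_force: [14.2, -4.5, -3.8]
width: 0.0003
grip_force: 7.4
```

```bash
cat > lev.py <<'E'
from plan import *
import cv2
for n in("top","side"):
    c=env.capture(n);m=np.zeros((480,640),np.uint8)
    for r in np.linspace(.025,.08,9):
        for t in range(45,115,2):cv2.circle(m,tuple(proj(c,bar(S,r,t,0,.214)).astype(int)),2,255,-1)
    dark=((c["pixels"].max(2)<85)&(m>0));b=[]
    for t in np.arange(55,110,1.):
        k=np.zeros((480,640),np.uint8)
        cor=[proj(c,bar(S,r,t,0,z)+np.r_[s*.006*e(np.radians(t)+yaw+np.pi/2),0]) for r in(.025,.08) for z in(.199,.219) for s in(-1,1)]
        cv2.fillConvexPoly(k,cv2.convexHull(np.int32(np.round(cor))),1)
        b.append(((dark&(k>0)).sum()/(dark|((k>0)&(m>0))).sum(),t))
    print(n,dark.sum(),[(round(float(a),2),t) for a,t in sorted(b)[-4:]])
E
python3 lev.py
```

```text
top 0 [(0.0, np.float64(106.0)), (0.0, np.float64(107.0)), (0.0, np.float64(108.0)), (0.0, np.float64(109.0))]
side 312 [(0.5, np.float64(79.0)), (0.51, np.float64(83.0)), (0.51, np.float64(81.0)), (0.52, np.float64(82.0))]
```

The force jumped to 15 N, so the lever is on its stop. I'll retreat and verify.

arm_command(steps="1 0.2 0.18 0 0 0 0; 1 0.4 0.36 0 0 0 0; 1 0.4 0.36 0 0 0 0; 1 0.4 0.36 -0.5 0 0 0; 1 0.4 0.36 -1 0 0 0; 1 0.4 0.36 -1 0 0 0; 1 0.4 0.36 -1 0 0 0")

```text
clock: 12.48
tcp_pos: [0.7019, 0.0775, 0.2904]
tcp_rot: [0.981, 0.192, 0.002, -0.001]
ft_force: [0.6, -0.1, -0.9]
width: -0.0
grip_force: 0.0
```

arm_command(steps="1 0.3 -0.3 0 0 0 0; 1 0.3 -0.7 0 0 0 0; 1 0.3 -1 0 0 0 0; 1 0.3 -1 0 0 0 0; 1 0.3 -1 0 0 0 0; 1 0.3 -1 0 0 0 0")

```text
clock: 12.98
tcp_pos: [0.6933, 0.1586, 0.2865]
tcp_rot: [0.981, 0.192, -0.001, 0.0]
ft_force: [1.0, 0.3, -0.2]
width: -0.0001
grip_force: 0.0
```

```bash
python3 lev.py; python3 - <<'E'
from plan import *
import cv2
print(env.read_state()["tcp_pos"],env.read_state()["ft_force"])
im=[]
for n,x,y in(("top",230,130),("side",240,160)):
    c=env.capture(n);im.append(cv2.resize(c["pixels"][y:y+240,x:x+240,::-1],None,fx=5/3,fy=5/3,interpolation=2))
cv2.imwrite("pics/t6.png",np.hstack(im))
E
```

```text
top 79 [(0.21, np.float64(96.0)), (0.21, np.float64(91.0)), (0.21, np.float64(92.0)), (0.21, np.float64(93.0))]
side 192 [(0.52, np.float64(92.0)), (0.53, np.float64(88.0)), (0.55, np.float64(90.0)), (0.56, np.float64(89.0))]
[0.69386451 0.15748378 0.28680937] [ 0.71764578 -0.16225675 -0.43728186]
```

View pics/t6.png

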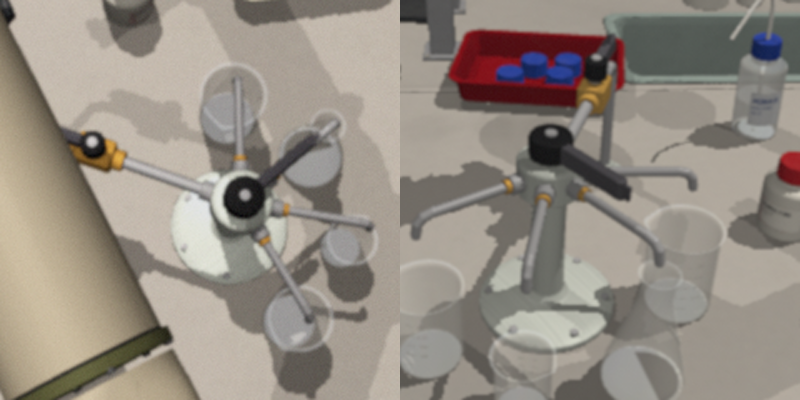

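The selector lies along the flask spout, the lever is in line over the pipe at about 89–90°, the vessels are in place and the robot is clear. I'm handing in.

```bash
python3 -c "
from station import env
print(env.job_done())"
```

```text
the job is handed in; nothing more can be done
None
```

I handed the job in at about 13 s of the 54 s limit: the selector points at the flask's spout (about −29° against −30°), the supply lever is on its open stop (about 89–90°), and the flask and beakers show no movement in the last images; the hand-in call gave no verdict.

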